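Walk a sticking cabinet shutter shut and hook it

TASK

The repaired wall cabinet on the bench has to go home closed: using its two finger slots, push the sliding plywood shutter fully home against the rubber buffers at the end of the frame, at both its ends, then swing the steel hook round behind the stud so that the shutter cannot slide back. The grooves are gummy and the shutter jams as soon as one end gets ahead, so walk it along gently with light pushes at one end and then the other and never force it. Leave the tools and other things on the bench and on the cabinet where they are.

Things in the scene. Friction and masses are not known exactly. Their poses are not given: they have to be found in the camera images.
- cabinet: White wall cabinet fixed on its back, 290 (x) by 380 (y) by 113 mm high. Origin: centre of its underside; +x is the closing direction, roughly away from the robot; +y its left side. The closing jamb across its +x end has its face at x = 0.125 with two soft rubber buffers 4 mm proud of it (y = +-0.140), outer face at 0.145, top at z = 0.086. Side lips (y beyond +-0.162) rise to z = 0.113.
- front_shutter (a point): Middle of the edge of the other plywood shutter, which is screwed fast over the cabinet's -x half and hides the rear of the sliding one. Cabinet frame: (0.005, 0, 0.106), its top face. A screwdriver and a tin lie on it. Under the sliding shutter the cabinet is hollow down to z = 0.006, but for an inner shelf at y = 0 (12 mm thick, top at z = 0.061).
- shutter: The sliding shutter: flat plywood, 130 (x, along the slide) by 340 (y) by 12 mm, 0.3 to 0.6 kg, in two grooves with 2 mm play beyond each end in y. Origin: centre of its underside, at cabinet z = 0.074; axes as the cabinet's when square. Starts 38 to 50 mm short of home. Home: its +x edge meets the jamb's buffers, origin at cabinet x = 0.056.
- slot_left (a point): Centre of the left (+y) finger slot, at the shutter's top face. The slot, lined with smooth black plastic, is 48 mm along x by 52 mm along y and goes right through the 12 mm board; its front wall, to push on, is 24 mm ahead of this point. Shutter frame: (0.035, 0.115, 0.012).
- slot_right (a point): The same for the right (-y) finger slot. Shutter frame: (0.035, -0.115, 0.012).
- edge_left (a point): Top of the shutter's +x edge near its left end; shutter frame (0.065, 0.155, 0.012). One end slides alone under 3 to 8 N, the other staying put, until the board is up to 0.03 rad askew (10 mm from end to end), or only a third of that where lumps of dried gum, out of sight and in other places each time, narrow the grooves: then it wedges and more push there jams it harder.
- edge_right (a point): Top of the shutter's +x edge near its right end; shutter frame (0.065, -0.155, 0.012). When the board is wedged, a light push (under 12 N) at the end that lags frees it and brings that end forward, then that end wedges in its turn. Touch it slowly (about 25 mm/s): a quick finger jolts it with more than 30 N.
- jamb_left (a point): Where edge_left is when home: level with the face of the rubber buffer on the jamb, which gives way by 1 mm for about 4 N and pushes back. Cabinet frame: (0.121, 0.155, 0.086).
- jamb_right (a point): Where edge_right is when home: level with the face of the rubber buffer on the jamb. Cabinet frame: (0.121, -0.155, 0.086).
- hook_pivot (a point): Top of the pivot of the steel swing hook on the jamb; cabinet frame (0.135, 0.1425, 0.1035). The hook is a flat bar 8 mm wide, 14 mm high (cabinet z 0.0895 to 0.1035), reaching 57 mm from the pivot, with a beak at its end, square to it, that stands 9 mm out from the bar.
- stud (a point): Top of the steel stud near the shutter's left front corner, 6 mm thick, 21 mm high; shutter frame (0.034, 0.150, 0.033). With the shutter home it stands 45 mm behind the hook's pivot (along -x), 7.5 mm to its +y side, and the beak passes behind it with 2 mm to spare; if the shutter is not home the beak strikes it.
- hook_tip (a point): Point on top of the hook's bar, on its middle line, 50 mm from the pivot.
- hook (a joint): Angle of the hook (rad), growing anticlockwise seen from above. 0: the bar points along the cabinet's -x with its beak (to +y) behind the stud: hooked, the bar then stops against the stud. 1.57: the bar points along -y, along the jamb. Starts between 1.7 and 2.3. A stiff pivot (about 1 N at the tip) holds it where left. Push it with a fingertip on the bar's side away from the beak.
- screwdriver: Bystander: screwdriver 180 mm long with a red handle, lying on the front shutter of the cabinet.
- screw_tin: Bystander: round tin, 52 mm across, 45 mm high, on the front shutter of the cabinet.
- paper_cup: Bystander: orange cup, 76 mm across, 95 mm high, on the bench.
- multimeter: Bystander: black multimeter, 75 x 150 x 32 mm, on the bench.
- drill: Bystander: green cordless drill lying on its side on the bench, about 200 mm long.
- glue_bottle: Bystander: white glue bottle, 54 mm across, 150 mm high, on the bench.
- wrench: Bystander: steel wrench 170 mm long on the bench.

How it is judged:
By the outcome, as a careful person would: the job done as asked, in the order asked, and still so for the second after the job is handed in, with the robot touching nothing.
It also fails if it takes over 72 s, if anything falls off the work surface, if the arm or the gripper's body presses on something with over 40 N, if the wrist force passes 120 N, or if a joint passes its speed limit or range.

ROBOT

A 6-joint arm with a two-finger parallel gripper is mounted at the origin on the work surface. World frame = base frame: x ahead of the robot, y to its left, z up, the work surface at z = 0. Lengths are in m, angles in rad, forces in N, time in s.
With the tool pointing down it reaches from about 0.375 to 0.9 m from the base axis. Payload 3.1 kg.
Tool frame: the origin (TCP) lies between the finger pads; the fingertips stand manip.finger_overhang ahead of it and the grasp point (between the pads) lies 5 mm behind it (manip.finger_overhang is the distance from the TCP to the fingertips, in m); z points along the fingers, y is the line along which they close (so a half turn about z gives the same grasp; the last joint's range is limited). The gripper opens to 85 mm and grips with 20 to 120 N. Pads are 22 mm wide; open, the fingers measure 114 mm over their backs; the gripper's body (76 mm by 85 mm) begins 54 mm behind the grasp point. The pads swing forward as they close: fully open they stand 13 mm farther back than shut.
Start: joints at [-1.452, 0.527, 1.433, -0, 1.181, -0.178], TCP at [0.183, -0.598, 0.245] pointing down, gripper open.
Joint ranges: [-3.08, 3.08], [-0.75, 2.2], [0.22, 2.44], [-1.43, 4.57], [0, 2.65], [-2.85, 2.85]. Speed limits (rad/s): [2.79, 2.79, 3.14, 3.14, 3.14, 3.14].

INTERFACE

Orientations are given as a unit quaternion [x, y, z, w].
In Python, from station import manip gives the robot as it stands.
- The arm moves only by the tool drive_tool, never from a script. Its argument "plan" is a list of rows, each a list of 7 numbers: the shift along the tool's x, y, z in m, then the turn, a rotation vector about the tool's x, y, z in degrees, then the opening, from -1 (shut) to 1 (fully open). In form: [[x, y, z, wx, wy, wz, gripper], ...]. A call has 1 to 10 rows; each row shifts and turns the commanded pose from where the row before left it, along the tool's axes as they then stand; what a row does not reach is not made up. A row lasts 1/10 s, in which the tool goes at most 50 mm and 8.59 degrees, less where a joint would pass 70% of its speed; a pose out of reach is approached as far as the arm can. A call is refused whole if a number of a shift passes 0.05 or a number of a turn 8.59, either way. A call with a gripper value outside its range is refused whole. The fingers move at their own pace and stop on an object; "newtons" is the grip in N (left out, the last holds). Time passes only in rows, so rows that do not move let the fingers close. It gives the time, the measured TCP pose, the force, the opening and the grip force at its end, in the units of the state.
- manip.sense(): the state, without advancing time (a new reading comes with each control period).
- manip.snapshot(name): name is "scene" or "side" or "wrist"; returns a dict with "image" (384x512x3 uint8, red, green, blue), "z_map" (384x512 float32, m along the optical axis (not along the pixel's ray), 0 where there is no reading), "fov_y" (degrees; the focal length in pixels is half the picture's height over the tangent of half this angle, whatever the lens; pixels are square), "cx", "cy" (the principal point, pixels), "k1" (the pictures are not rectified: a ray, as slopes to the right and down, at radius r is drawn at 1 + k1 r^2 times it, then the intrinsics apply), "extrinsics" (4x4, takes a point from camera to world coordinates); the wrist camera has in their place "mount" (4x4, takes a point from camera to tool coordinates, whose origin is the TCP and whose axes are the flange's). Camera axes: x right, y up, looking along -z (the intrinsics and any distortion apply to the point x, -y, -z); pixel columns grow to the right and rows downward; lengths in m; the calibration is good to about 2 mm. A picture is of the moment at which its call begins: read the wrist's pose just before it.
- manip.sign_off(): hands the job in; it is judged then, once.
The state is a dict: "t": time; "q": joint angles; "qd": joint speeds; "tau": joint torques, N m; "tcp_pos": TCP position; "tool_rot": TCP orientation; "force": force on the tool from outside, world axes, zero at the start; "ft_torque": the same for the moment, N m; "finger_gap": opening from 0.0 (shut) to 1.0 (fully open); "gripper_force": force on a finger pad.
Only numpy, scipy, OpenCV 4.12 (cv2) and the standard library are available. Lean on these libraries where they do the work, as an engineer would, in place of code of your own. Each camera call takes 0.05 s, during which the arm holds its last target. There are 200 camera calls.

## Working session

There is one attempt and no reset: what is moved stays moved. The work goes in short steps, Python scripts to look and compute and a tool call to move; the robot and the scene stay as the last step left them, time stands still between calls to the robot, and variables do not carry over. Pictures are saved under pics/ and viewed, at most 10 in all, crops included, and the job is handed in when it is done.

Besides the shell and the picture viewer there is one more tool, called after ">>>" as a command line: name --pt "numbers of a row" for each row, then --argument value for the rest. drive_tool: Moves the arm, as the interface text tells. Its arguments: {"type":"object","properties":{"plan":{"type":"array"},"newtons":{"type":"number"}},"required":["plan"]}

```bash
mkdir -p pics; cat > h.py <<'E'
import numpy as np, cv2
from station import manip
def snap(n):
    s=manip.sense(); c=manip.snapshot(n)
    if n=="wrist":
        from scipy.spatial.transform import Rotation as R
        T=np.eye(4);T[:3,:3]=R.from_quat(s["tool_rot"]).as_matrix();T[:3,3]=s["tcp_pos"]
        c["E"]=T@np.array(c["mount"])
    else: c["E"]=np.array(c["extrinsics"])
    return c
def save(c,name): cv2.imwrite("pics/"+name,c["image"][:,:,::-1])
def K(c):
    f=c["image"].shape[0]/2/np.tan(np.radians(c["fov_y"])/2)
    return np.array([[f,0,c["cx"]],[0,f,c["cy"]],[0,0,1.]]),np.array([c["k1"],0,0,0,0.])
def ray(c,u,v):
    k,d=K(c); p=cv2.undistortPoints(np.array([[[u,v]]],float),k,d).ravel()
    return np.array([p[0],-p[1],-1.])
def at_depth(c,u,v):
    z=np.median([x for x in c["z_map"][int(v)-1:int(v)+2,int(u)-1:int(u)+2].ravel() if x>0])
    return (c["E"]@np.append(ray(c,u,v)*z,1))[:3]
def at_z(c,u,v,z):
    d=c["E"][:3,:3]@ray(c,u,v);o=c["E"][:3,3]
    return o+d*(z-o[2])/d[2]
def proj(c,P):
    P=np.atleast_2d(P);q=(np.linalg.inv(c["E"])@np.c_[P,np.ones(len(P))].T)[:3].T
    q=q*[1,-1,-1];k,d=K(c)
    return cv2.projectPoints(q.reshape(-1,1,3),np.zeros(3),np.zeros(3),k,d)[0].reshape(-1,2)
E
cat > a.py <<'E'
from h import *
import pickle
s=manip.sense();print({k:np.round(v,3).tolist() for k,v in s.items()}, manip.finger_overhang)
cs={n:snap(n) for n in("scene","side")}
pickle.dump(cs,open("c.pkl","wb"))
for n,c in cs.items():
    print(n,c["fov_y"],c["k1"],c["E"].round(3).tolist()); cv2.imwrite(f"pics/{n}0.png",cv2.resize(c["image"][:,:,::-1],(800,600),interpolation=cv2.INTER_CUBIC))
E
python3 a.py
```

```text
{'t': 0.0, 'q': [-1.452, 0.528, 1.434, -0.0, 1.181, -0.179], 'qd': [-0.0, -0.0, -0.002, 0.001, -0.0, -0.0], 'tau': [0.002, -44.235, -17.802, 0.0, 0.008, 0.0], 'tcp_pos': [0.183, -0.597, 0.244], 'tool_rot': [0.989, 0.148, 0.0, -0.001], 'force': [-0.267, 0.358, -0.336], 'ft_torque': [-0.048, 0.029, -0.036], 'gripper_force': 0.0, 'finger_gap': 1.003} 0.014
scene 45.9500116000007 0.0037193496033325057 [[0.577, -0.435, 0.691, 1.415], [0.816, 0.328, -0.475, -0.653], [-0.02, 0.839, 0.544, 0.811], [0.0, 0.0, 0.0, 1.0]]
side 50.918938681894154 -0.05561466919162873 [[-0.807, 0.342, -0.481, -0.103], [-0.59, -0.483, 0.647, 0.817], [-0.012, 0.806, 0.592, 0.84], [0.0, 0.0, 0.0, 1.0]]
```

View pics/scene0.png

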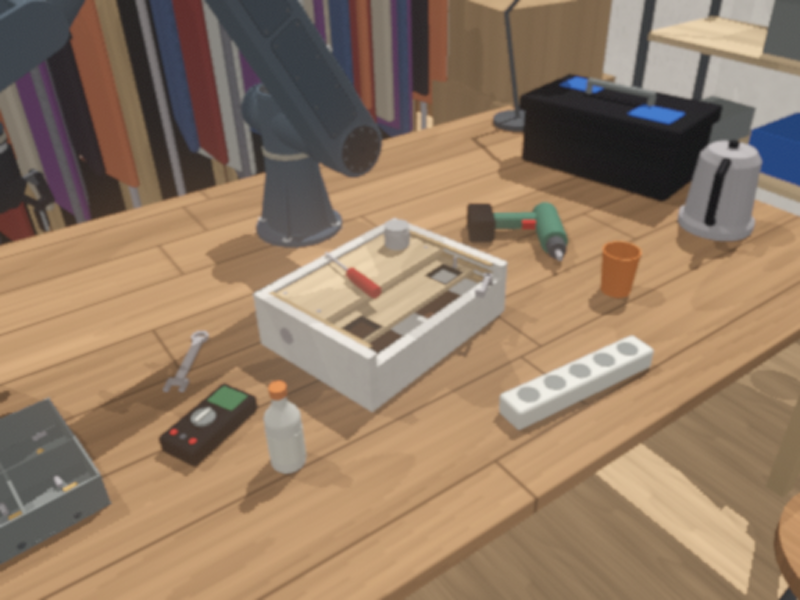

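View pics/side0.png

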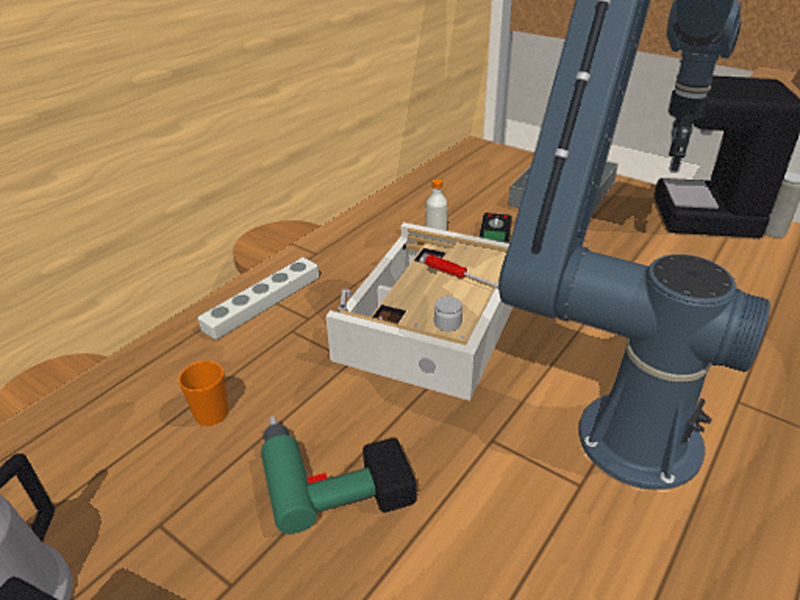

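The scene picture shows the cabinet's top corners at about (258,296), (375,362), (505,268) and (395,222). The hook is on the jamb near (488,283), and the slots are near (362,328) and (443,273). The side picture agrees. Next I fit a rough cabinet pose.

```bash
cat > b.py <<'E'
from h import *
import pickle
from scipy.optimize import least_squares
cs=pickle.load(open("c.pkl","rb"));sc=512/800
H=0.113
obs=[("scene",(-.145,-.19,H),(258,296)),("scene",(.145,-.19,H),(376,360)),("scene",(.145,.19,H),(505,266)),
("side",(.145,.19,H),(330,314)),("side",(-.145,.19,H),(474,350)),("side",(.145,-.19,H),(404,226))]
def W(p,P):
    c,s=np.cos(p[2]),np.sin(p[2]);return np.array([p[0]+c*P[0]-s*P[1],p[1]+s*P[0]+c*P[1],P[2]])
f=lambda p:np.concatenate([proj(cs[n],W(p,P))[0]-np.array(o)*sc for n,P,o in obs])
r=least_squares(f,[.6,0,0],loss="soft_l1");print(r.x,f(r.x).round(1))
for n,P,o in obs: print(n,at_z(cs[n],o[0]*sc,o[1]*sc,H).round(3))
E
python3 b.py
```

```text
[ 0.4777722  -0.06559711  0.25670189] [-3.5  0.3 -2.5  0.2  1.2 -2.7 -2.8  0.7  0.5  0.8 -2.5 -3.3]
scene [ 0.39  -0.278  0.113]
scene [ 0.669 -0.207  0.113]
scene [0.579 0.142 0.113]
side [0.565 0.148 0.113]
side [0.292 0.079 0.113]
side [ 0.645 -0.199  0.113]
```

>>> drive_tool --pt "0.034 -0.029 -0.01 0 0 0 -1" --pt "0.034 -0.029 -0.01 0 0 0 -1" --pt "0.034 -0.029 -0.01 0 0 0 -1" --pt "0.034 -0.029 -0.01 0 0 0 -1" --pt "0.034 -0.029 -0.01 0 0 0 -1" --pt "0.034 -0.029 -0.01 0 0 0 -1" --pt "0.034 -0.029 -0.01 0 0 0 -1" --pt "0.034 -0.029 -0.01 0 0 0 -1" --pt "0.034 -0.029 -0.01 0 0 0 -1" --pt "0.034 -0.029 -0.01 0 0 0 -1"

```text
t: 1.1
tcp_pos: [0.4236, -0.219, 0.3455]
tool_rot: [0.989, 0.148, -0.0, -0.0]
force: [1.0, -0.4, -0.4]
finger_gap: 0.006
gripper_force: 0.0
```

>>> drive_tool --pt "0.034 -0.029 -0.01 0 0 0 -1" --pt "0.034 -0.029 -0.01 0 0 0 -1" --pt "0.034 -0.029 -0.01 0 0 0 -1" --pt "0 0 0 0 0 0 -1" --pt "0 0 0 0 0 0 -1"

```text
t: 1.6
tcp_pos: [0.4952, -0.1069, 0.375]
tool_rot: [0.989, 0.149, -0.0, 0.0]
force: [-0.4, -0.1, 0.2]
finger_gap: -0.002
gripper_force: 0.0
```

```bash
cat > d.py <<'E'
from h import *
import pickle,sys
n=sys.argv[1]
s=manip.sense();print({k:np.round(s[k],3).tolist() for k in("t","tcp_pos","tool_rot","force","q")})
c=snap("wrist");print(c["fov_y"],c["E"].round(3).tolist());pickle.dump(c,open(n+".pkl","wb"))
cv2.imwrite(f"pics/{n}.png",cv2.resize(c["image"][:,:,::-1],(800,600),interpolation=cv2.INTER_CUBIC))
E
python3 d.py w1
```

```text
{'t': 1.6, 'tcp_pos': [0.495, -0.107, 0.375], 'tool_rot': [0.989, 0.149, -0.0, 0.0], 'force': [-0.42, -0.057, 0.189], 'q': [-0.433, 0.228, 1.541, -0.001, 1.373, 0.838]}
62.1113074299531 [[0.295, 0.915, 0.276, 0.565], [-0.955, 0.282, 0.086, -0.086], [0.001, -0.289, 0.957, 0.503], [0.0, 0.0, 0.0, 1.0]]
```

View pics/w1.png

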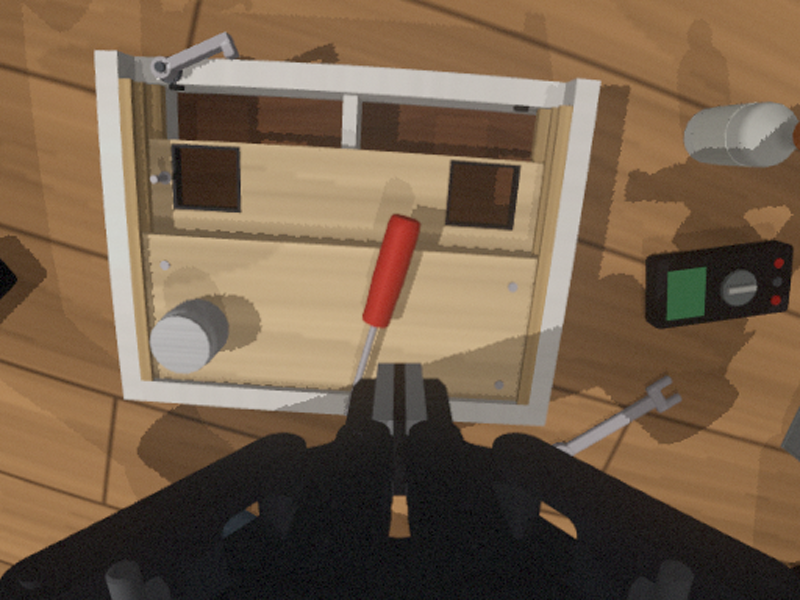

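The wrist picture is clear. Lip corners are at (95,52), (600,81), (545,425) and (125,400). The shutter's front edge runs from about (150,140) to (543,160), and the slots are centred at about (207,178) and (482,194). The stud top is at (154,179), and the hook runs from its pivot at (160,66) to its end at about (228,42). The screwdriver handle overhangs the middle of the shutter, so I will cross it high.

```bash
cat > e.py <<'E'
from h import *
import pickle
from scipy.optimize import least_squares
c=pickle.load(open("w1.pkl","rb"));sc=512/800
H=.113
obs=[((.145,.19,H),(95,52)),((.145,-.19,H),(600,81)),((-.145,-.19,H),(545,425)),((-.145,.19,H),(124,400))]
def W(p,P):
    a,s=np.cos(p[2]),np.sin(p[2]);return np.array([p[0]+a*P[0]-s*P[1],p[1]+s*P[0]+a*P[1],P[2]])
f=lambda p:np.concatenate([proj(c,W(p,P))[0]-np.array(o)*sc for P,o in obs])
r=least_squares(f,[.478,-.066,.257]);p=r.x;print(p.round(4),f(p).round(1));np.save("cab.npy",p)
def inv(P):
    a,s=np.cos(p[2]),np.sin(p[2]);d=P[:2]-p[:2];return np.array([a*d[0]+s*d[1],-s*d[0]+a*d[1],P[2]])
for n,u,v,z in [("edgeL",160,140,.086),("edgeL2",250,147,.086),("edgeR2",440,155,.086),("edgeR",540,161,.086),
 ("slotL fl",174,144,.086),("slotL fr",241,147,.086),("slotL bl",175,209,.086),("slotL br",241,212,.086),
 ("slotR fl",449,160,.086),("slotR fr",519,165,.086),("slotR bl",447,223,.086),("slotR br",515,229,.086),
 ("stud",154,179,.107),("pivot",160,66,.1035),("tip",226,44,.1035),("jambface",176,87,.086),("jambR",520,105,.086),("frontsh L",150,235,.106),("frontshR",535,257,.106),("drv end",405,216,.12),("tin",182,345,.151)]:
    print(n,inv(at_z(c,u*sc,v*sc,z)).round(4), inv(at_depth(c,u*sc,v*sc)).round(4))
E
python3 e.py
```

```text
[ 0.4722 -0.0639  0.2356] [-0.7 -0.2  0.4 -0.1  0.   0.5  0.3 -0. ]
edgeL [0.0813 0.153  0.086 ] [0.0812 0.1582 0.0749]
edgeL2 [0.079  0.0777 0.086 ] [0.079  0.0778 0.0855]
edgeR2 [ 0.0817 -0.077   0.086 ] [ 0.0817 -0.0771  0.0847]
edgeR [ 0.0829 -0.1593  0.086 ] [ 0.0828 -0.1625  0.0745]
slotL fl [0.0786 0.1412 0.086 ] [0.0786 0.1416 0.085 ]
slotL fr [0.0786 0.0851 0.086 ] [0.0786 0.0852 0.0856]
slotL bl [0.0251 0.1428 0.086 ] [0.0251 0.1428 0.0861]
slotL br [0.0255 0.0859 0.086 ] [0.0255 0.0858 0.0862]
slotR fl [ 0.0783 -0.0846  0.086 ] [ 0.0783 -0.0846  0.0863]
slotR fr [ 0.0784 -0.1423  0.086 ] [ 0.0784 -0.1423  0.0859]
slotR bl [ 0.0268 -0.0876  0.086 ] [ 0.0268 -0.0876  0.086 ]
slotR br [ 0.0257 -0.1455  0.086 ] [ 0.0256 -0.1456  0.0856]
stud [0.0512 0.1496 0.107 ] [0.0512 0.1496 0.107 ]
pivot [0.1368 0.1426 0.1035] [0.1364 0.1411 0.1066]
tip [0.154  0.0909 0.1035] [0.1541 0.0911 0.103 ]
jambface [0.1233 0.1379 0.086 ] [0.1234 0.1382 0.0854]
jambR [ 0.1251 -0.1375  0.086 ] [ 0.1251 -0.1375  0.086 ]
frontsh L [0.0055 0.1564 0.106 ] [0.0053 0.1571 0.1047]
frontshR [ 0.0067 -0.1601  0.106 ] [ 0.0046 -0.1633  0.0951]
drv end [ 0.0348 -0.0512  0.12  ] [ 0.034  -0.0514  0.1137]
tin [-0.0704  0.1151  0.151 ] [-0.0705  0.1152  0.1508]
```

```bash
python3 -c "
import cv2
i=cv2.imread('pics/w1.png');cv2.imwrite('pics/w1c.png',cv2.resize(i[20:250,80:340],(780,690))[:600])"
```

```text
(no output)
```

View pics/w1c.png

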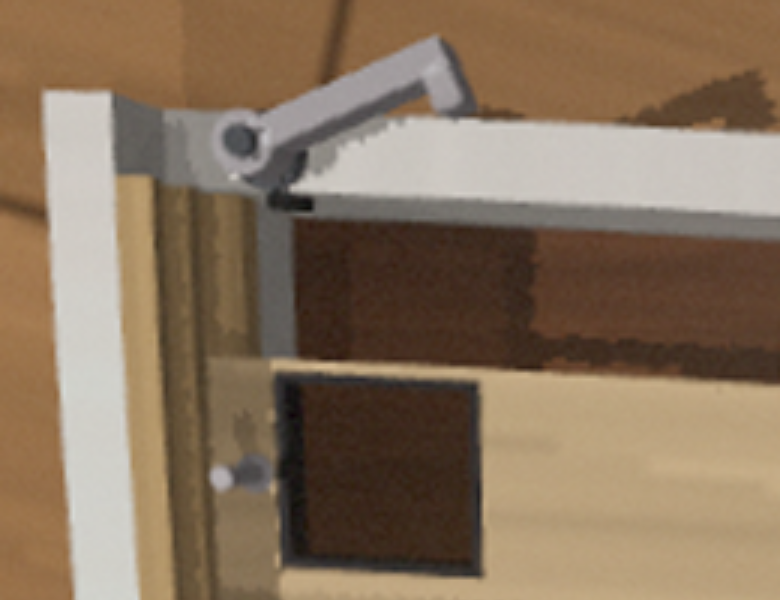

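Fit residuals are under 1 px. The shutter origin is at cabinet x ≈ 0.017, 39 mm short of home and square, and the hook is at ≈ 1.93 rad. Next I align the yaw and go over the right slot.

>>> drive_tool --pt "0 0 0 0 0 3.6 -1" --pt "0.01 0.017 0.03 0 0 0 -1" --pt "0.01 0.017 0.04 0 0 0 -1" --pt "0.01 0.017 0.04 0 0 0 -1" --pt "0.01 0.017 0.04 0 0 0 -1" --pt "0 0 0.04 0 0 0 -1" --pt "0 0 0.04 0 0 0 -1" --pt "0 0 0.02 0 0 0 -1" --pt "0 0 0 0 0 0 -1" --pt "0 0 0 0 0 0 -1"

```text
t: 2.65
tcp_pos: [0.5493, -0.1661, 0.1252]
tool_rot: [0.993, 0.116, -0.0, -0.0]
force: [0.3, 0.2, 0.0]
finger_gap: 0.001
gripper_force: 0.0
```

```bash
cat > p.py <<'E'
from h import *
p=np.load("cab.npy");s=manip.sense();a,b=np.cos(p[2]),np.sin(p[2]);d=s["tcp_pos"][:2]-p[:2]
print("cab tcp",(a*d[0]+b*d[1]).round(4),(-b*d[0]+a*d[1]).round(4),round(s["tcp_pos"][2],4),"yaw err",2*np.arctan2(s["tool_rot"][1],s["tool_rot"][0])-p[2],s["force"])
E
python3 p.py; python3 d.py w2
```

```text
cab tcp 0.0511 -0.1173 0.1252 yaw err -0.0037566192807569343 [0.32726836 0.20457058 0.01983408]
{'t': 2.65, 'tcp_pos': [0.549, -0.166, 0.125], 'tool_rot': [0.993, 0.116, -0.0, -0.0], 'force': [0.327, 0.205, 0.02], 'q': [-0.488, 0.624, 1.665, -0.0, 0.854, 0.851]}
62.1113074299531 [[0.23, 0.932, 0.281, 0.62], [-0.973, 0.22, 0.066, -0.15], [0.0, -0.288, 0.957, 0.254], [0.0, 0.0, 0.0, 1.0]]
```

View pics/w2.png

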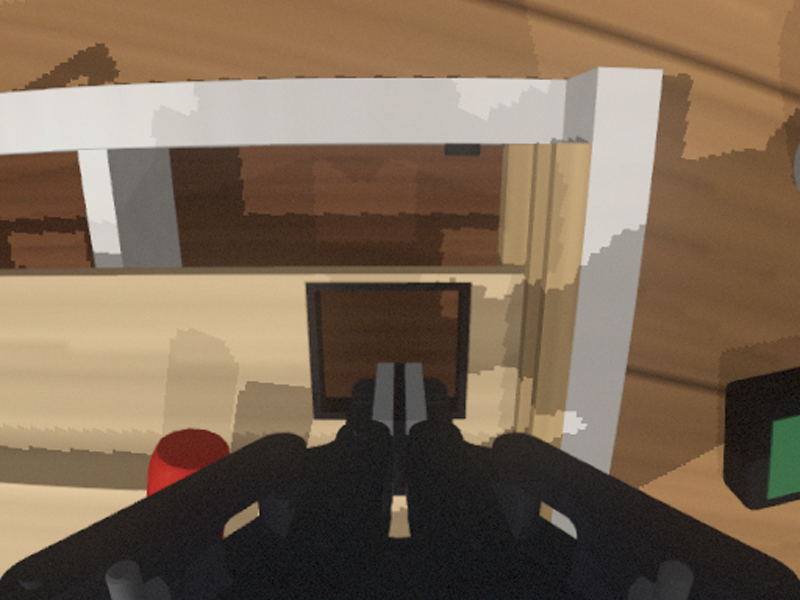

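The picture shows the closed fingertips over the right slot (slot about (312,285)–(465,415)), with the red handle clear to the left at (190,440). I go down and approach slowly.

>>> drive_tool --pt "0.002 0 0.02 0 0 0 -1" --pt "0.002 0 0.024 0 0 0 -1" --pt "0.0025 0 0 0 0 0 -1" --pt "0.0025 0 0 0 0 0 -1" --pt "0.002 0 0 0 0 0 -1" --pt "0.002 0 0 0 0 0 -1" --pt "0.001 0 0 0 0 0 -1"

```text
t: 3.4
tcp_pos: [0.5632, -0.1616, 0.0822]
tool_rot: [0.993, 0.117, -0.0, 0.0]
force: [-3.7, -1.2, 1.1]
finger_gap: 0.001
gripper_force: 1.8
```

>>> drive_tool --pt "0.001 0 0 0 0 0 -1" --pt "0.001 0 0 0 0 0 -1"

```text
t: 3.6
tcp_pos: [0.5645, -0.1607, 0.0813]
tool_rot: [0.993, 0.117, -0.001, -0.0]
force: [-3.3, -0.7, 1.3]
finger_gap: 0.001
gripper_force: 1.8
```

```bash
python3 p.py
```

```text
cab tcp 0.0671 -0.1157 0.0813 yaw err -0.0015239353995521454 [-3.25040564 -0.74448014  1.26261485]
```

>>> drive_tool --pt "0.0015 0 0 0 0 0 -1" --pt "0.0015 0 0 0 0 0 -1"

```text
t: 3.8
tcp_pos: [0.5669, -0.1598, 0.0809]
tool_rot: [0.993, 0.117, -0.002, -0.001]
force: [-6.3, -0.0, 1.6]
finger_gap: 0.002
gripper_force: 3.2
```

>>> drive_tool --pt "0.001 0 0 0 0 0 -1" --pt "0.001 0 0 0 0 0 -1"

```text
t: 4.0
tcp_pos: [0.5673, -0.1594, 0.0807]
tool_rot: [0.993, 0.117, -0.004, -0.001]
force: [-10.5, -2.2, 3.1]
finger_gap: 0.0
gripper_force: 5.0
```

```bash
python3 p.py
```

```text
cab tcp 0.0702 -0.1151 0.0807 yaw err -0.00043702338663728635 [-10.52028279  -2.24287274   3.12047458]
```

>>> drive_tool --pt "-0.006 0 0 0 0 0 -1" --pt "-0.004 0 -0.015 0 0 0 -1" --pt "-0.002 -0.02 -0.015 0 0 0 -1" --pt "0 -0.046 0 0 0 0 -1" --pt "0 -0.049 0 0 0 0 -1" --pt "0 -0.049 0 0 0 0 -1" --pt "0 -0.046 0 0 0 0 -1" --pt "0 -0.02 0 0 0 0 -1" --pt "0 0 0.01 0 0 0 -1" --pt "0 0 0.02 0 0 0 -1"

```text
t: 5.0
tcp_pos: [0.5083, 0.0615, 0.083]
tool_rot: [0.993, 0.118, 0.004, 0.001]
force: [1.2, 0.1, -0.3]
finger_gap: -0.002
gripper_force: 0.0
```

```bash
python3 p.py
```

```text
cab tcp 0.0643 0.1135 0.083 yaw err -6.457495321798845e-07 [ 1.15215538  0.07434696 -0.29990093]
```

>>> drive_tool --pt "0.001 0 0 0 0 0 -1" --pt "0.0015 0 0 0 0 0 -1" --pt "0.0015 0 0 0 0 0 -1"

```text
t: 5.3
tcp_pos: [0.5105, 0.0613, 0.082]
tool_rot: [0.993, 0.116, 0.001, 0.0]
force: [-0.3, -0.1, -0.6]
finger_gap: -0.006
gripper_force: 0.0
```

>>> drive_tool --pt "0.0015 0 0 0 0 0 -1" --pt "0.0015 0 0 0 0 0 -1"

```text
t: 5.5
tcp_pos: [0.5113, 0.0623, 0.0816]
tool_rot: [0.993, 0.117, -0.001, -0.0]
force: [-2.9, -1.7, 1.4]
finger_gap: -0.002
gripper_force: 2.0
```

```bash
python3 p.py
```

```text
cab tcp 0.0674 0.1136 0.0816 yaw err -0.0017028506227304563 [-2.94050097 -1.71070319  1.39607066]
```

>>> drive_tool --pt "0.0015 0 0 0 0 0 -1" --pt "0.0015 0 0 0 0 0 -1" --pt "0.0015 0 0 0 0 0 -1"

```text
t: 5.8
tcp_pos: [0.5114, 0.0636, 0.0806]
tool_rot: [0.993, 0.117, -0.006, -0.001]
force: [-7.3, -4.0, 1.6]
finger_gap: 0.0
gripper_force: 3.7
```

>>> drive_tool --pt "0.0015 0 0 0 0 0 -1" --pt "0.0015 0 0 0 0 0 -1"

```text
t: 6.0
tcp_pos: [0.5185, 0.0645, 0.0811]
tool_rot: [0.993, 0.117, -0.001, -0.0]
force: [-3.3, -0.9, -0.6]
finger_gap: 0.003
gripper_force: 2.4
```

```bash
python3 p.py
```

```text
cab tcp 0.075 0.114 0.0811 yaw err -0.001725447405262731 [-3.28477925 -0.86337592 -0.57695627]
```

>>> drive_tool --pt "0.0015 0 0 0 0 0 -1" --pt "0.0015 0 0 0 0 0 -1"

```text
t: 6.2
tcp_pos: [0.5185, 0.065, 0.0808]
tool_rot: [0.993, 0.117, -0.005, -0.0]
force: [-9.9, -4.3, 3.3]
finger_gap: -0.002
gripper_force: 5.2
```

>>> drive_tool --pt "0.001 0 0 0 0 0 -1" --pt "0.001 0 0 0 0 0 -1"

```text
t: 6.4
tcp_pos: [0.5185, 0.0654, 0.0805]
tool_rot: [0.993, 0.117, -0.007, -0.001]
force: [-10.9, -4.1, 3.5]
finger_gap: -0.002
gripper_force: 6.2
```

```bash
python3 p.py
```

```text
cab tcp 0.0752 0.1149 0.0805 yaw err -0.00045374379251655883 [-10.8861111   -4.13154412   3.48995896]
```

>>> drive_tool --pt "-0.01 0 0 0 0 0 -1" --pt "-0.004 0 -0.015 0 0 0 -1" --pt "-0.0015 0.02 -0.015 0 0 0 -1" --pt "0 0.046 0 0 0 0 -1" --pt "0 0.049 0 0 0 0 -1" --pt "0 0.049 0 0 0 0 -1" --pt "0 0.046 0 0 0 0 -1" --pt "0 0.02 0 0 0 0 -1" --pt "0 0 0.01 0 0 0 -1" --pt "0 0 0.02 0 0 0 -1"

```text
t: 7.4
tcp_pos: [0.5639, -0.1619, 0.0821]
tool_rot: [0.993, 0.116, 0.002, 0.001]
force: [-0.3, 0.9, -0.1]
finger_gap: -0.001
gripper_force: 0.0
```

>>> drive_tool --pt "0.0015 0 0 0 0 0 -1" --pt "0.0015 0 0 0 0 0 -1" --pt "0.0015 0 0 0 0 0 -1"

```text
t: 7.7
tcp_pos: [0.5675, -0.1595, 0.0818]
tool_rot: [0.993, 0.117, 0.0, 0.0]
force: [0.1, 0.6, -0.4]
finger_gap: -0.002
gripper_force: 0.0
```

>>> drive_tool --pt "0.0015 0 0 0 0 0 -1" --pt "0.0015 0 0 0 0 0 -1"

```text
t: 7.9
tcp_pos: [0.5704, -0.1597, 0.082]
tool_rot: [0.993, 0.117, 0.0, 0.0]
force: [-3.6, -2.0, 1.0]
finger_gap: 0.0
gripper_force: 1.9
```

```bash
python3 p.py
```

```text
cab tcp 0.0731 -0.116 0.082 yaw err -0.0009249276268001871 [-3.59453551 -2.04070165  1.0318669 ]
```

>>> drive_tool --pt "0.0015 0 0 0 0 0 -1" --pt "0.0015 0 0 0 0 0 -1" --pt "0.001 0 0 0 0 0 -1"

```text
t: 8.2
tcp_pos: [0.5714, -0.1587, 0.081]
tool_rot: [0.993, 0.117, -0.003, -0.001]
force: [-3.8, -0.7, 1.8]
finger_gap: -0.002
gripper_force: 1.6
```

>>> drive_tool --pt "0.001 0 0 0 0 0 -1" --pt "0.001 0 0 0 0 0 -1"

```text
t: 8.4
tcp_pos: [0.5737, -0.158, 0.0809]
tool_rot: [0.993, 0.117, -0.002, -0.001]
force: [-6.3, -1.1, 2.3]
finger_gap: -0.001
gripper_force: 3.0
```

```bash
python3 p.py
```

```text
cab tcp 0.0767 -0.1152 0.0809 yaw err -0.0013163736057303643 [-6.26965524 -1.13727453  2.34613551]
```

>>> drive_tool --pt "0.0015 0 0 0 0 0 -1" --pt "0.0015 0 0 0 0 0 -1"

```text
t: 8.6
tcp_pos: [0.5762, -0.1571, 0.0808]
tool_rot: [0.993, 0.117, -0.003, -0.001]
force: [-5.8, 0.1, 1.4]
finger_gap: -0.002
gripper_force: 3.0
```

>>> drive_tool --pt "0.001 0 0 0 0 0 -1" --pt "0 0 0 0 0 0 -1"

```text
t: 8.8
tcp_pos: [0.5774, -0.1568, 0.0807]
tool_rot: [0.993, 0.117, -0.002, -0.001]
force: [-6.2, -0.2, 0.5]
finger_gap: -0.001
gripper_force: 2.7
```

```bash
python3 p.py
```

```text
cab tcp 0.0806 -0.1149 0.0807 yaw err -0.0011630731097317937 [-6.18697454 -0.20022685  0.47875938]
```

>>> drive_tool --pt "0.0015 0 0 0 0 0 -1" --pt "0.0015 0 0 0 0 0 -1"

```text
t: 9.0
tcp_pos: [0.5789, -0.1561, 0.0806]
tool_rot: [0.993, 0.117, -0.004, -0.002]
force: [-9.4, -2.3, 2.0]
finger_gap: 0.004
gripper_force: 5.3
```

```bash
python3 p.py
```

```text
cab tcp 0.0822 -0.1146 0.0806 yaw err -0.0005176756508117886 [-9.4317291  -2.32263915  1.95213554]
```

>>> drive_tool --pt "-0.01 0 0 0 0 0 -1" --pt "-0.005 0 -0.015 0 0 0 -1" --pt "-0.002 -0.02 -0.015 0 0 0 -1" --pt "0 -0.046 0 0 0 0 -1" --pt "0 -0.049 0 0 0 0 -1" --pt "0 -0.049 0 0 0 0 -1" --pt "0 -0.046 0 0 0 0 -1" --pt "0 -0.02 0 0 0 0 -1" --pt "0 0 0.01 0 0 0 -1" --pt "0 0 0.02 0 0 0 -1"

```text
t: 10.0
tcp_pos: [0.5155, 0.063, 0.0832]
tool_rot: [0.993, 0.117, 0.004, 0.001]
force: [0.3, 0.1, -0.7]
finger_gap: 0.001
gripper_force: 0.0
```

>>> drive_tool --pt "0.0015 0 0 0 0 0 -1" --pt "0.0015 0 0 0 0 0 -1" --pt "0.0015 0 0 0 0 0 -1"

```text
t: 10.3
tcp_pos: [0.5183, 0.0631, 0.082]
tool_rot: [0.993, 0.116, 0.001, 0.0]
force: [0.2, -0.1, -0.3]
finger_gap: -0.001
gripper_force: 0.0
```

>>> drive_tool --pt "0.0015 0 0 0 0 0 -1" --pt "0.0015 0 0 0 0 0 -1" --pt "0.0015 0 0 0 0 0 -1"

```text
t: 10.6
tcp_pos: [0.5218, 0.0647, 0.0817]
tool_rot: [0.993, 0.117, 0.0, 0.0]
force: [0.4, 0.2, -0.8]
finger_gap: -0.001
gripper_force: 0.0
```

```bash
python3 p.py
```

```text
cab tcp 0.0782 0.1135 0.0817 yaw err -0.0019713443834689093 [ 0.35190357  0.15017909 -0.78277042]
```

>>> drive_tool --pt "0.0015 0 0 0 0 0 -1" --pt "0.0015 0 0 0 0 0 -1"

```text
t: 10.8
tcp_pos: [0.523, 0.0656, 0.0812]
tool_rot: [0.993, 0.117, -0.002, -0.0]
force: [-3.4, -2.0, 1.2]
finger_gap: -0.001
gripper_force: 2.0
```

>>> drive_tool --pt "0.0015 0 0 0 0 0 -1" --pt "0.0015 0 0 0 0 0 -1"

```text
t: 11.0
tcp_pos: [0.5229, 0.0663, 0.0805]
tool_rot: [0.993, 0.117, -0.005, -0.0]
force: [-8.8, -2.7, 1.6]
finger_gap: 0.001
gripper_force: 4.4
```

```bash
python3 p.py
```

```text
cab tcp 0.0797 0.1147 0.0805 yaw err -0.0006057048024394607 [-8.76915301 -2.68174677  1.62786025]
```

>>> drive_tool --pt "0.001 0 0 0 0 0 -1" --pt "0 0 0 0 0 0 -1"

```text
t: 11.2
tcp_pos: [0.5248, 0.0666, 0.0805]
tool_rot: [0.993, 0.117, -0.004, -0.0]
force: [-2.1, -1.0, -1.8]
finger_gap: 0.002
gripper_force: 1.4
```

>>> drive_tool --pt "0.001 0 0 0 0 0 -1" --pt "0 0 0 0 0 0 -1"

```text
t: 11.4
tcp_pos: [0.5289, 0.0669, 0.0811]
tool_rot: [0.993, 0.117, -0.0, -0.0]
force: [-2.1, -0.5, -1.0]
finger_gap: -0.002
gripper_force: 1.3
```

```bash
python3 p.py
```

```text
cab tcp 0.0856 0.1139 0.0811 yaw err -0.0017684768054630762 [-2.0554503  -0.46103685 -0.98701611]
```

>>> drive_tool --pt "0.0015 0 0 0 0 0 -1" --pt "0.0015 0 0 0 0 0 -1"

```text
t: 11.6
tcp_pos: [0.5307, 0.0673, 0.0811]
tool_rot: [0.993, 0.117, -0.002, -0.0]
force: [-5.1, -3.6, 0.8]
finger_gap: 0.001
gripper_force: 3.0
```

>>> drive_tool --pt "0.0015 0 0 0 0 0 -1" --pt "0.001 0 0 0 0 0 -1"

```text
t: 11.8
tcp_pos: [0.5307, 0.0678, 0.0808]
tool_rot: [0.993, 0.117, -0.005, -0.0]
force: [-8.4, -4.3, 1.9]
finger_gap: -0.001
gripper_force: 4.8
```

```bash
python3 p.py
```

```text
cab tcp 0.0876 0.1144 0.0808 yaw err -0.0007433806261029074 [-8.38185175 -4.28312225  1.85065206]
```

>>> drive_tool --pt "-0.01 0 0 0 0 0 -1" --pt "-0.004 0 -0.015 0 0 0 -1" --pt "-0.0005 0.02 -0.015 0 0 0 -1" --pt "0 0.046 0 0 0 0 -1" --pt "0 0.049 0 0 0 0 -1" --pt "0 0.049 0 0 0 0 -1" --pt "0 0.046 0 0 0 0 -1" --pt "0 0.02 0 0 0 0 -1" --pt "0 0 0.01 0 0 0 -1" --pt "0 0 0.02 0 0 0 -1"

```text
t: 12.8
tcp_pos: [0.575, -0.1592, 0.0821]
tool_rot: [0.993, 0.116, 0.002, 0.001]
force: [-0.2, 0.3, -0.5]
finger_gap: -0.006
gripper_force: 0.0
```

>>> drive_tool --pt "0.0015 0 0 0 0 0 -1" --pt "0.0015 0 0 0 0 0 -1" --pt "0.0015 0 0 0 0 0 -1"

```text
t: 13.1
tcp_pos: [0.5786, -0.1569, 0.0818]
tool_rot: [0.993, 0.117, 0.0, 0.0]
force: [-0.1, -0.8, -0.6]
finger_gap: 0.004
gripper_force: 0.0
```

>>> drive_tool --pt "0.0015 0 0 0 0 0 -1" --pt "0.0015 0 0 0 0 0 -1"

```text
t: 13.3
tcp_pos: [0.5817, -0.157, 0.082]
tool_rot: [0.993, 0.117, 0.001, 0.0]
force: [-0.8, -0.2, 1.0]
finger_gap: 0.001
gripper_force: 0.0
```

```bash
python3 p.py
```

```text
cab tcp 0.0847 -0.1161 0.082 yaw err -0.0010344670720423554 [-0.77102017 -0.23338472  1.02545053]
```

>>> drive_tool --pt "0.0015 0 0 0 0 0 -1" --pt "0.0015 0 0 0 0 0 -1" --pt "0.001 0 0 0 0 0 -1"

```text
t: 13.6
tcp_pos: [0.5826, -0.1563, 0.081]
tool_rot: [0.993, 0.117, -0.003, -0.001]
force: [-6.8, -2.3, 1.6]
finger_gap: 0.002
gripper_force: 3.2
```

>>> drive_tool --pt "0.001 0 0 0 0 0 -1" --pt "0.001 0 0 0 0 0 -1"

```text
t: 13.8
tcp_pos: [0.5851, -0.1555, 0.0809]
tool_rot: [0.993, 0.117, -0.002, -0.001]
force: [-6.0, -1.0, 1.5]
finger_gap: -0.0
gripper_force: 2.9
```

>>> drive_tool --pt "0.001 0 0 0 0 0 -1" --pt "0 0 0 0 0 0 -1"

```text
t: 14.0
tcp_pos: [0.5859, -0.1551, 0.0808]
tool_rot: [0.993, 0.117, -0.002, -0.001]
force: [-5.0, -0.4, 1.5]
finger_gap: -0.002
gripper_force: 2.8
```

```bash
python3 p.py
```

```text
cab tcp 0.0892 -0.1152 0.0808 yaw err -0.001234951768035758 [-5.0246241  -0.43630578  1.48159694]
```

>>> drive_tool --pt "0.0015 0 0 0 0 0 -1" --pt "0.0015 0 0 0 0 0 -1"

```text
t: 14.2
tcp_pos: [0.5883, -0.1542, 0.0807]
tool_rot: [0.993, 0.117, -0.003, -0.001]
force: [-6.9, -0.5, 1.6]
finger_gap: 0.002
gripper_force: 3.1
```

>>> drive_tool --pt "0.001 0 0 0 0 0 -1" --pt "0.001 0 0 0 0 0 -1"

```text
t: 14.4
tcp_pos: [0.5901, -0.1536, 0.0806]
tool_rot: [0.993, 0.117, -0.003, -0.001]
force: [-6.4, 0.6, 0.2]
finger_gap: 0.005
gripper_force: 3.0
```

```bash
python3 p.py
```

```text
cab tcp 0.0937 -0.1148 0.0806 yaw err -0.0011580294172931216 [-6.36648993  0.62640426  0.22736099]
```

>>> drive_tool --pt "0.001 0 0 0 0 0 -1" --pt "0.001 0 0 0 0 0 -1"

```text
t: 14.6
tcp_pos: [0.5918, -0.1531, 0.0806]
tool_rot: [0.993, 0.117, -0.003, -0.002]
force: [-7.0, -0.1, 1.6]
finger_gap: -0.005
gripper_force: 3.8
```

```bash
python3 p.py
```

```text
cab tcp 0.0954 -0.1147 0.0806 yaw err -0.0009577758839716677 [-7.02383369 -0.06123884  1.62218565]
```

>>> drive_tool --pt "-0.01 0 0 0 0 0 -1" --pt "-0.004 0 -0.015 0 0 0 -1" --pt "0 -0.02 -0.015 0 0 0 -1" --pt "0 -0.046 0 0 0 0 -1" --pt "0 -0.049 0 0 0 0 -1" --pt "0 -0.049 0 0 0 0 -1" --pt "0 -0.046 0 0 0 0 -1" --pt "0 -0.02 0 0 0 0 -1" --pt "0 0 0.01 0 0 0 -1" --pt "0 0 0.02 0 0 0 -1"

```text
t: 15.6
tcp_pos: [0.5305, 0.0666, 0.0832]
tool_rot: [0.993, 0.117, 0.004, 0.001]
force: [0.3, -0.5, -0.3]
finger_gap: 0.003
gripper_force: 0.0
```

>>> drive_tool --pt "0.0015 0 0 0 0 0 -1" --pt "0.0015 0 0 0 0 0 -1" --pt "0.0015 0 0 0 0 0 -1"

```text
t: 15.9
tcp_pos: [0.5334, 0.0666, 0.082]
tool_rot: [0.993, 0.116, 0.001, 0.0]
force: [0.3, -0.3, 0.4]
finger_gap: -0.003
gripper_force: 0.0
```

>>> drive_tool --pt "0.0015 0 0 0 0 0 -1" --pt "0.0015 0 0 0 0 0 -1"

```text
t: 16.1
tcp_pos: [0.5357, 0.0678, 0.0819]
tool_rot: [0.993, 0.116, 0.001, 0.0]
force: [-0.2, 0.9, 0.2]
finger_gap: 0.0
gripper_force: 0.0
```

```bash
python3 p.py
```

```text
cab tcp 0.0925 0.1133 0.0819 yaw err -0.0022249856819793468 [-0.20137998  0.93355544  0.24206148]
```

>>> drive_tool --pt "0.0015 0 0 0 0 0 -1" --pt "0.0015 0 0 0 0 0 -1"

```text
t: 16.3
tcp_pos: [0.5359, 0.0687, 0.0811]
tool_rot: [0.993, 0.117, -0.002, -0.0]
force: [-5.1, -1.4, 1.1]
finger_gap: 0.001
gripper_force: 2.7
```

>>> drive_tool --pt "0.0015 0 0 0 0 0 -1" --pt "0.001 0 0 0 0 0 -1"

```text
t: 16.5
tcp_pos: [0.5374, 0.0693, 0.0807]
tool_rot: [0.993, 0.117, -0.003, -0.0]
force: [-4.7, -3.8, 1.2]
finger_gap: 0.002
gripper_force: 2.8
```

>>> drive_tool --pt "0.001 0 0 0 0 0 -1" --pt "0 0 0 0 0 0 -1"

```text
t: 16.7
tcp_pos: [0.5391, 0.0695, 0.0807]
tool_rot: [0.993, 0.117, -0.003, -0.0]
force: [-3.9, -1.2, -1.4]
finger_gap: -0.0
gripper_force: 2.0
```

```bash
python3 p.py
```

```text
cab tcp 0.0961 0.1141 0.0807 yaw err -0.0011838577802255612 [-3.94302975 -1.16174179 -1.41602249]
```

Left is moving freely and roughly level now, so I continue.

>>> drive_tool --pt "0.0015 0 0 0 0 0 -1" --pt "0.0015 0 0 0 0 0 -1"

```text
t: 16.9
tcp_pos: [0.5434, 0.0704, 0.081]
tool_rot: [0.993, 0.117, -0.001, -0.0]
force: [-3.7, -1.7, -1.0]
finger_gap: -0.001
gripper_force: 1.8
```

>>> drive_tool --pt "0.0015 0 0 0 0 0 -1" --pt "0.001 0 0 0 0 0 -1"

```text
t: 17.1
tcp_pos: [0.5458, 0.0709, 0.0811]
tool_rot: [0.993, 0.117, -0.001, -0.0]
force: [-5.6, -3.4, 1.0]
finger_gap: -0.001
gripper_force: 3.3
```

```bash
python3 p.py
```

```text
cab tcp 0.103 0.1138 0.0811 yaw err -0.0013190717675523322 [-5.63461537 -3.44694669  1.04542306]
```

>>> drive_tool --pt "-0.01 0 0 0 0 0 -1" --pt "-0.004 0 -0.015 0 0 0 -1" --pt "0 0.02 -0.015 0 0 0 -1" --pt "0 0.046 0 0 0 0 -1" --pt "0 0.049 0 0 0 0 -1" --pt "0 0.049 0 0 0 0 -1" --pt "0 0.046 0 0 0 0 -1" --pt "0 0.02 0 0 0 0 -1" --pt "0 0 0.01 0 0 0 -1" --pt "0 0 0.02 0 0 0 -1"

```text
t: 18.1
tcp_pos: [0.5876, -0.1561, 0.0828]
tool_rot: [0.993, 0.116, 0.002, 0.001]
force: [0.1, 1.1, 0.8]
finger_gap: -0.003
gripper_force: 0.0
```

>>> drive_tool --pt "0.0015 0 0 0 0 0 -1" --pt "0.0015 0 0 0 0 0 -1" --pt "0.0015 0 0 0 0 0 -1"

```text
t: 18.4
tcp_pos: [0.5913, -0.1538, 0.082]
tool_rot: [0.993, 0.117, 0.0, 0.0]
force: [-0.1, 0.8, -0.8]
finger_gap: -0.001
gripper_force: 0.0
```

```bash
python3 p.py
```

```text
cab tcp 0.0948 -0.1152 0.082 yaw err -0.0001504763733679304 [-0.0521737   0.80942006 -0.83873626]
```

>>> drive_tool --pt "0.0015 0 0 0 0 0 -1" --pt "0.0015 0 0 0 0 0 -1" --pt "0.0015 0 0 0 0 0 -1"

```text
t: 18.7
tcp_pos: [0.5956, -0.1538, 0.0818]
tool_rot: [0.993, 0.117, 0.0, 0.0]
force: [0.2, -0.3, 0.0]
finger_gap: -0.005
gripper_force: 0.0
```

>>> drive_tool --pt "0.0015 0 0 0 0 0 -1" --pt "0.001 0 0 0 0 0 -1"

```text
t: 18.9
tcp_pos: [0.5976, -0.1534, 0.0814]
tool_rot: [0.993, 0.117, -0.0, 0.0]
force: [-1.3, -0.5, 0.6]
finger_gap: 0.001
gripper_force: 1.1
```

```bash
python3 p.py
```

```text
cab tcp 0.1011 -0.1163 0.0814 yaw err -0.0015762555709122605 [-1.33342519 -0.45093104  0.62845726]
```

>>> drive_tool --pt "0.0015 0 0 0 0 0 -1" --pt "0.0015 0 0 0 0 0 -1" --pt "0.001 0 0 0 0 0 -1"

```text
t: 19.2
tcp_pos: [0.6, -0.1521, 0.0809]
tool_rot: [0.993, 0.117, -0.002, -0.001]
force: [-5.1, -0.9, 1.9]
finger_gap: -0.003
gripper_force: 2.8
```

>>> drive_tool --pt "0.0015 0 0 0 0 0 -1" --pt "0.001 0 0 0 0 0 -1"

```text
t: 19.4
tcp_pos: [0.6015, -0.1514, 0.0808]
tool_rot: [0.993, 0.117, -0.003, -0.001]
force: [-8.0, -2.3, 2.4]
finger_gap: 0.0
gripper_force: 4.1
```

```bash
python3 p.py
```

```text
cab tcp 0.1053 -0.1152 0.0808 yaw err -0.0009629341288162618 [-7.97682645 -2.27899937  2.41950955]
```

>>> drive_tool --pt "0.001 0 0 0 0 0 -1" --pt "0.0005 0 0 0 0 0 -1"

```text
t: 19.6
tcp_pos: [0.6015, -0.1513, 0.0805]
tool_rot: [0.993, 0.117, -0.004, -0.001]
force: [-9.9, -2.6, 3.2]
finger_gap: -0.002
gripper_force: 5.3
```

>>> drive_tool --pt "-0.012 0 0 0 0 0 -1" --pt "-0.004 0 -0.015 0 0 0 -1" --pt "0 -0.02 -0.015 0 0 0 -1" --pt "0 -0.046 0 0 0 0 -1" --pt "0 -0.049 0 0 0 0 -1" --pt "0 -0.049 0 0 0 0 -1" --pt "0 -0.046 0 0 0 0 -1" --pt "0 -0.02 0 0 0 0 -1" --pt "0 0 0.01 0 0 0 -1" --pt "0 0 0.02 0 0 0 -1"

```text
t: 20.6
tcp_pos: [0.5394, 0.0689, 0.0832]
tool_rot: [0.993, 0.117, 0.004, 0.001]
force: [0.7, -0.3, 0.0]
finger_gap: -0.001
gripper_force: 0.0
```

>>> drive_tool --pt "0.0015 0 0 0 0 0 -1" --pt "0.0015 0 0 0 0 0 -1" --pt "0.0015 0 0 0 0 0 -1"

```text
t: 20.9
tcp_pos: [0.5422, 0.0688, 0.082]
tool_rot: [0.993, 0.116, 0.001, 0.0]
force: [-0.1, -0.6, 0.1]
finger_gap: 0.003
gripper_force: 0.0
```

```bash
python3 p.py
```

```text
cab tcp 0.099 0.1127 0.082 yaw err -0.002944948998496094 [-0.05117876 -0.55261469  0.0903948 ]
```

>>> drive_tool --pt "0.0015 0 0 0 0 0 -1" --pt "0.0015 0 0 0 0 0 -1" --pt "0.0015 0 0 0 0 0 -1"

```text
t: 21.2
tcp_pos: [0.5456, 0.0705, 0.0817]
tool_rot: [0.993, 0.117, 0.0, 0.0]
force: [0.4, 1.1, 0.6]
finger_gap: 0.003
gripper_force: 0.0
```

>>> drive_tool --pt "0.0015 0 0 0 0 0 -1" --pt "0.0015 0 0 0 0 0 -1"

```text
t: 21.4
tcp_pos: [0.5474, 0.0713, 0.0813]
tool_rot: [0.993, 0.117, -0.001, -0.0]
force: [-2.2, -1.5, 0.8]
finger_gap: 0.002
gripper_force: 1.5
```

```bash
python3 p.py
```

```text
cab tcp 0.1047 0.1139 0.0813 yaw err -0.0013393359113845205 [-2.16077622 -1.45514402  0.80152325]
```

>>> drive_tool --pt "0.0015 0 0 0 0 0 -1" --pt "0.0015 0 0 0 0 0 -1"

```text
t: 21.6
tcp_pos: [0.5484, 0.0719, 0.0808]
tool_rot: [0.993, 0.117, -0.003, -0.0]
force: [-6.5, -2.7, 2.1]
finger_gap: -0.001
gripper_force: 3.6
```

>>> drive_tool --pt "0.001 0 0 0 0 0 -1" --pt "0.001 0 0 0 0 0 -1"

```text
t: 21.8
tcp_pos: [0.5483, 0.0723, 0.0804]
tool_rot: [0.993, 0.117, -0.005, -0.0]
force: [-9.1, -3.1, 2.3]
finger_gap: -0.002
gripper_force: 4.7
```

```bash
python3 p.py
```

```text
cab tcp 0.1058 0.1146 0.0804 yaw err -0.0007694603023802038 [-9.05269114 -3.08712878  2.30308683]
```

>>> drive_tool --pt "-0.012 0 0 0 0 0 -1" --pt "-0.004 0 -0.02 0 0 0 -1" --pt "-0.01 0.01 -0.045 0 0 0 -1" --pt "-0.015 0.02 -0.04 0 0 0 -1" --pt "-0.015 0.03 -0.035 0 0 0 -1" --pt "-0.01 0.03 -0.03 0 0 0 -1" --pt "0 0 -0.03 0 0 0 -1" --pt "0 0 0 0 0 0 -1" --pt "0 0 0 0 0 0 -1"

```text
t: 22.7
tcp_pos: [0.5103, -0.0305, 0.282]
tool_rot: [0.993, 0.117, 0.001, 0.0]
force: [-0.1, -0.9, 0.2]
finger_gap: 0.003
gripper_force: 0.0
```

```bash
python3 p.py; python3 d.py w3; python3 -c "
import cv2
i=cv2.imread('pics/w3.png');cv2.imwrite('pics/w3.png',cv2.resize(i[0:300,:],(800,300)))"
```

```text
cab tcp 0.0448 0.0236 0.282 yaw err -0.0020306512480997574 [-0.07486057 -0.94134105  0.21835417]
{'t': 22.7, 'tcp_pos': [0.51, -0.031, 0.282], 'tool_rot': [0.993, 0.117, 0.001, 0.0], 'force': [-0.075, -0.941, 0.218], 'q': [-0.279, 0.327, 1.671, 0.0, 1.14, 1.058]}
62.1113074299531 [[0.231, 0.933, 0.277, 0.581], [-0.973, 0.221, 0.068, -0.014], [0.002, -0.285, 0.958, 0.411], [0.0, 0.0, 0.0, 1.0]]
```

View pics/w3.png

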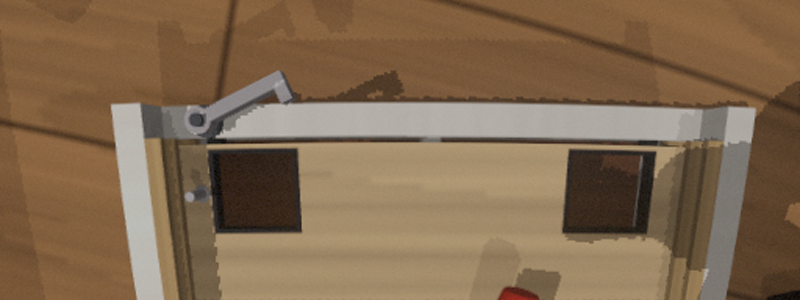

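The shutter now looks nearly home, with a thin dark gap along the jamb (row ~143). The gap should be 4 mm at home, so I check both ends in enlarged crops.

```bash
cat > g.py <<'E'
from h import *
import pickle,sys
c=pickle.load(open(sys.argv[1]+".pkl","rb"));p=np.load("cab.npy")
a,s=np.cos(p[2]),np.sin(p[2])
W=lambda P:np.array([p[0]+a*P[0]-s*P[1],p[1]+s*P[0]+a*P[1],P[2]])
# rectified top view at z=.086: columns=cab x .09...14 , rows y; 8px/mm
g=c["image"].astype(np.float32)
out=[]
for y0 in (.155,-.075):   # strips y0 down to y0-.08
    xs=np.linspace(.135,.10,280);ys=np.linspace(y0,y0-.09,720)
    P=np.array([W((x,y,.086)) for x in xs for y in ys]);uv=proj(c,P).reshape(280,720,2).astype(np.float32)
    out.append(cv2.remap(c["image"],uv[...,0],uv[...,1],cv2.INTER_CUBIC))
cv2.imwrite("pics/"+sys.argv[1]+"r.png",np.vstack([out[0],np.full((10,720,3),255,np.uint8),out[1]])[:,:,::-1])
E
python3 g.py w3
```

```text
(no output)
```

View pics/w3r.png

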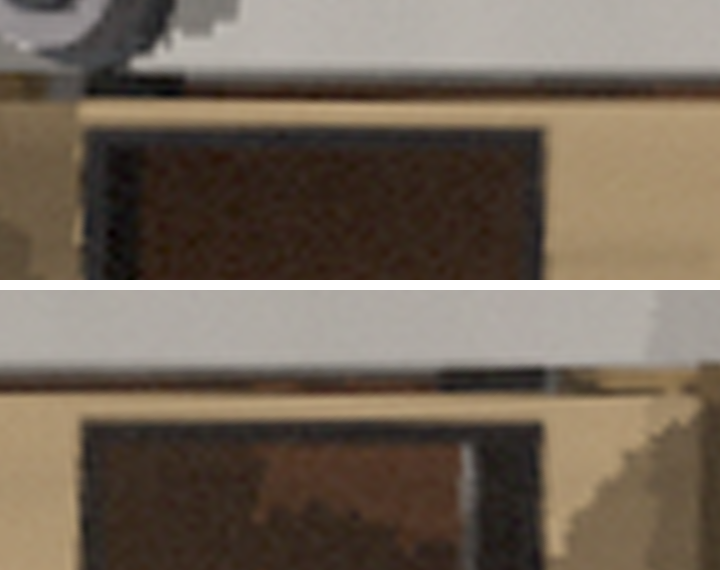

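Both ends show the shutter edge about 3.3 mm from the jamb face, against the black buffers: left shutter edge at row ~98 and jamb at ~72, right ~102 and ~75, at 8 px/mm. It is home at both ends. Next is the hook: I come down outside the bar.

>>> drive_tool --pt "0.032 -0.023 0 0 0 0 -1" --pt "0.032 -0.023 0 0 0 0 -1" --pt "0.032 -0.023 0.01 0 0 0 -1" --pt "0.032 -0.022 0.04 0 0 0 -1" --pt "0 0 0.045 0 0 0 -1" --pt "0 0 0.045 0 0 0 -1" --pt "0 0 0.01 0 0 0 -1" --pt "0 0 0 0 0 0 -1" --pt "0 0 0 0 0 0 -1"

```text
t: 23.65
tcp_pos: [0.6114, 0.0849, 0.1365]
tool_rot: [0.993, 0.117, 0.001, 0.0]
force: [0.6, -0.7, -0.0]
finger_gap: 0.001
gripper_force: 0.0
```

```bash
python3 p.py; python3 d.py w4; python3 -c "
import pickle;from h import *
c=pickle.load(open('w4.pkl','rb'));cv2.imwrite('pics/w4.png',c['image'][:,:,::-1])"; python3 - <<'E'
import numpy as np
for t in (1.93,1.75,1.57,1.35,1.1,.85,.6,.4,.2,0):
    d=np.array([-np.cos(t),-np.sin(t)]);n=np.array([np.sin(t),-np.cos(t)])
    print(t,(np.array([.135,.1425])+.038*d+n*(.004+.010*abs(n[0])+.0075*abs(n[1]))).round(4))
E
```

```text
cab tcp 0.1701 0.1122 0.1365 yaw err -0.001545210084869908 [ 0.59257754 -0.69365927 -0.04919466]
{'t': 23.65, 'tcp_pos': [0.611, 0.085, 0.136], 'tool_rot': [0.993, 0.117, 0.001, 0.0], 'force': [0.593, -0.694, -0.049], 'q': [-0.043, 0.652, 1.547, 0.0, 0.941, 1.294]}
62.1113074299531 [[0.232, 0.932, 0.278, 0.682], [-0.973, 0.222, 0.067, 0.101], [0.001, -0.286, 0.958, 0.265], [0.0, 0.0, 0.0, 1.0]]
1.93 [0.1633 0.1125]
1.75 [0.1567 0.1078]
1.57 [0.149  0.1045]
1.35 [0.1417 0.102 ]
1.1 [0.1323 0.1012]
0.85 [0.1223 0.1031]
0.6 [0.1126 0.108 ]
0.4 [0.1058 0.1141]
0.2 [0.1004 0.1219]
0 [0.097 0.131]
```

View pics/w4.png

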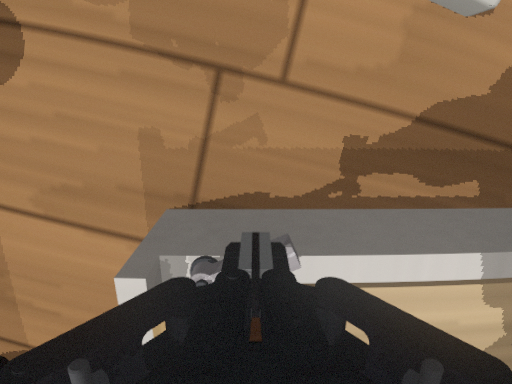

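The picture shows the fingertips just outside the jamb by the hook (pivot ring at (205,265), beak end at (290,250)). I step out a little, then lower.

>>> drive_tool --pt "0.004 0 0.005 0 0 0 -1" --pt "0 0 0.012 0 0 0 -1" --pt "0 0 0.013 0 0 0 -1" --pt "0 0 0 0 0 0 -1"

```text
t: 24.1
tcp_pos: [0.6125, 0.0857, 0.1033]
tool_rot: [0.993, 0.117, -0.002, -0.0]
force: [-0.9, 0.0, 0.2]
finger_gap: -0.0
gripper_force: 0.0
```

```bash
python3 p.py
```

```text
cab tcp 0.1713 0.1127 0.1033 yaw err -0.0018564649993227655 [-0.94263524  0.02660978  0.20654643]
```

>>> drive_tool --pt "-0.005 0.0016 -0.002 0 0 0 -1" --pt "-0.005 0.0016 0 0 0 0 -1" --pt "-0.005 0.0016 0 0 0 0 -1" --pt "-0.004 0.0017 0 0 0 0 -1" --pt "-0.004 0.0017 0 0 0 0 -1"

```text
t: 24.6
tcp_pos: [0.5938, 0.0723, 0.1079]
tool_rot: [0.993, 0.117, 0.001, -0.0]
force: [0.7, 1.7, 0.6]
finger_gap: -0.001
gripper_force: 0.8
```

>>> drive_tool --pt "-0.0037 0.0012 0 0 0 0 -1" --pt "-0.0037 0.0012 0 0 0 0 -1" --pt "-0.0047 0.0004 0 0 0 0 -1" --pt "-0.0047 0.0004 0 0 0 0 -1"

```text
t: 25.0
tcp_pos: [0.5782, 0.0652, 0.1076]
tool_rot: [0.993, 0.117, 0.0, 0.0]
force: [1.2, 1.0, 0.5]
finger_gap: 0.0
gripper_force: 0.7
```

```bash
python3 p.py
```

```text
cab tcp 0.1331 0.1008 0.1076 yaw err -0.0016598215557006857 [1.17705366 0.99731565 0.54995625]
```

>>> drive_tool --pt "-0.0054 -0.0011 0 0 0 0 -1" --pt "-0.0054 -0.0011 0 0 0 0 -1" --pt "-0.0048 -0.0025 0 0 0 0 -1" --pt "-0.0048 -0.0025 0 0 0 0 -1" --pt "-0.0034 -0.003 0 0 0 0 -1" --pt "-0.0034 -0.003 0 0 0 0 -1"

```text
t: 25.6
tcp_pos: [0.5482, 0.0721, 0.1074]
tool_rot: [0.993, 0.117, -0.0, 0.0]
force: [1.8, -0.3, 1.1]
finger_gap: -0.003
gripper_force: 0.7
```

>>> drive_tool --pt "-0.0027 -0.0039 0 0 0 0 -1" --pt "-0.0027 -0.0039 0 0 0 0 -1" --pt "-0.0011 -0.003 0 0 0 0 -1"

```text
t: 25.9
tcp_pos: [0.5392, 0.0813, 0.1074]
tool_rot: [0.993, 0.117, -0.0, -0.0]
force: [1.2, -0.7, 0.2]
finger_gap: -0.001
gripper_force: 0.7
```

```bash
python3 p.py
```

```text
cab tcp 0.099 0.1256 0.1074 yaw err -0.001334782147475122 [ 1.18413469 -0.69853751  0.15945042]
```

>>> drive_tool --pt "-0.001 -0.0025 0 0 0 0 -1" --pt "0 -0.0015 0 0 0 0 -1"

```text
t: 26.1
tcp_pos: [0.5382, 0.0837, 0.1074]
tool_rot: [0.993, 0.118, 0.0, 0.001]
force: [2.3, -8.2, -1.0]
finger_gap: 0.001
gripper_force: 3.9
```

>>> drive_tool --pt "0 -0.001 0 0 0 0 -1" --pt "0 -0.001 0 0 0 0 -1"

```text
t: 26.3
tcp_pos: [0.5381, 0.084, 0.1074]
tool_rot: [0.993, 0.118, 0.0, 0.002]
force: [1.2, -13.4, -0.4]
finger_gap: -0.0
gripper_force: 6.0
```

```bash
python3 p.py
```

```text
cab tcp 0.0986 0.1284 0.1074 yaw err 0.0010715885716015006 [  1.17719995 -13.4012361   -0.37781073]
```

The bar has stopped firmly at the stud. I back off and look.

>>> drive_tool --pt "0 0.008 0 0 0 0 -1" --pt "0 0.01 0 0 0 0 -1" --pt "0 0 -0.03 0 0 0 -1" --pt "-0.01 0.02 -0.045 0 0 0 -1" --pt "-0.02 0.03 -0.04 0 0 0 -1" --pt "-0.02 0.03 -0.035 0 0 0 -1" --pt "0 0 -0.025 0 0 0 -1" --pt "0 0 0 0 0 0 -1" --pt "0 0 0 0 0 0 -1"

```text
t: 27.2
tcp_pos: [0.5121, -0.0177, 0.2792]
tool_rot: [0.993, 0.116, 0.0, -0.0]
force: [-1.0, -0.5, -0.3]
finger_gap: 0.002
gripper_force: 0.0
```

```bash
python3 p.py; python3 d.py w5; python3 g.py w5; python3 -c "
import cv2,numpy as np
i=cv2.imread('pics/w5.png');a=cv2.resize(i[80:280,80:340],(780,600),interpolation=cv2.INTER_CUBIC)[:380];b=cv2.resize(cv2.imread('pics/w5r.png'),(280,218));
o=np.zeros((600,780,3),np.uint8);o[:380]=a;o[382:600,:280]=b;s=cv2.resize(i[:300],(490,184));o[382:566,285:775]=s;cv2.imwrite('pics/w5c.png',o)"
```

```text
cab tcp 0.0496 0.0356 0.2792 yaw err -0.0022308920531398657 [-0.99444059 -0.45236592 -0.27644416]
{'t': 27.2, 'tcp_pos': [0.512, -0.018, 0.279], 'tool_rot': [0.993, 0.116, 0.0, -0.0], 'force': [-0.994, -0.452, -0.276], 'q': [-0.253, 0.334, 1.67, 0.001, 1.138, 1.084]}
62.1113074299531 [[0.231, 0.932, 0.28, 0.583], [-0.973, 0.221, 0.067, -0.001], [0.0, -0.288, 0.958, 0.408], [0.0, 0.0, 0.0, 1.0]]
```

View pics/w5c.png

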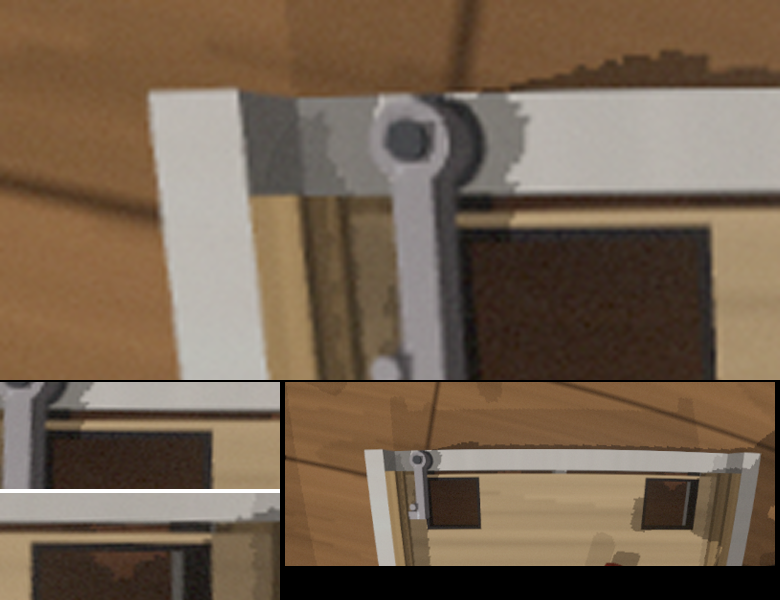

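The bar lies straight along −x against the stud, with the beak behind it. I check both end gaps numerically before and after the hooking.

```bash
python3 - <<'E'
import cv2,numpy as np
for n in("w3r","w5r"):
    i=cv2.imread(f"pics/{n}.png").astype(float).mean(2)
    for k,(r,c0,c1) in {"L":(0,560,715),"R":(290,150,420)}.items():
        p=i[r:r+280,c0:c1].mean(1);g=np.gradient(cv2.GaussianBlur(p[:,None],(1,9),2).ravel())
        a=np.argmin(g[50:100])+50;b=np.argmax(g[85:118])+85
        print(n,k,"jamb",(.135-a/8000),"edge",(.135-b/8000),"gap mm",(b-a)/8)
E
```

```text
w3r L jamb 0.12587500000000001 edge 0.12250000000000001 gap mm 3.375
w3r R jamb 0.12525 edge 0.12187500000000001 gap mm 3.375
w5r L jamb 0.12575 edge 0.12250000000000001 gap mm 3.25
w5r R jamb 0.1255 edge 0.12187500000000001 gap mm 3.625
```

Home at both ends (gap ≤ 4 mm) and hooked, with the arm clear.

```bash
python3 -c "
from station import manip
print(manip.sign_off())"
```

```text
the job is handed in; nothing more can be done
None
```

The shutter is home against the rubber buffers at both ends, the hook is behind the stud, and I handed the job in at about 27 s; after the bar stopped on the stud I kept pressing it to about 13 N before backing off, and the end gaps did not open.

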